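# Move reformed capacitors from the forming rack to the carrying tray in order

## Robot

A 6-joint arm with a two-finger parallel gripper is mounted at the origin on the work surface. World frame = base frame: x ahead of the robot, y to its left, z up, the work surface at z = 0. Lengths are in m, angles in rad, forces in N, time in s.
With the tool pointing down it reaches from about 0.25 to 0.8 m from the base axis. Payload 8.5 kg.
Tool frame: the origin (TCP) lies at the very end of the fingers, on their centre line; the grasp point (between the pads) lies 19 mm behind it (env.hold_point_z is the z of the grasp point in the tool frame, in m); z points along the fingers, y is the line along which they close (so a half turn about z gives the same grasp; the last joint's range is limited). The gripper opens to 85 mm and grips with 20 to 120 N. Pads are 22 mm wide; open, the fingers measure 114 mm over their backs; the gripper's body (76 mm by 85 mm) begins 54 mm behind the grasp point. The pads swing forward as they close: fully open they stand 13 mm farther back than shut.
Start: joints at [-1.109, 0.238, -0.013, 1.319, 0, 1.571], TCP at [0.234, -0.47, 0.231] pointing down, gripper open.
Joint ranges: [-2.66, 2.66], [-1.03, 1.9], [-1.14, 1.46], [-1.82, 2.27], [-1.45, 1.34], [-3.14, 3.14]. Speed limits (rad/s): [2.22, 2.22, 2.79, 3.14, 3.14, 3.14].

## Interface

Orientations are given as a 3x3 rotation matrix whose columns are the frame's x, y, z axes.
In Python, from plant import env, ik, optics gives the robot as it stands. The module is installed in compiled form; this text tells all that it offers. Calls block until the motion is done:
- env.move_to(position, orientation): joint-space move of the TCP to a pose.
- env.movel(position, v=0.15, ori=None, stop_force=None): straight line of the TCP; ori=None keeps the orientation; v is the mean speed in m/s. With stop_force (N) it stops when the force on the tool has changed by that much, and returns True; else False.
- env.goto_joints(angles): joint-space move.
- env.move_gripper(opening, grasp_force=None): finger opening in m; grasp_force is the grip in N (None keeps the last); returns when the fingers have stopped.
- env.sleep(seconds).
- ik(position, orientation): joint angles nearest the present ones, or None.
- optics.get_image(name): name is "scene" or "top" or "wrist"; returns a dict with "frame" (400x640x3 uint8, red, green, blue), "z_map" (400x640 float32, m along the optical axis (not along the pixel's ray), 0 where there is no reading), "intrinsics" (3x3 intrinsics, pixels), "R" (3x3) and "t" (3): a world point X has camera coordinates R X + t; the wrist camera has in their place "mount" (4x4, takes a point from camera to tool coordinates, whose origin is the TCP and whose axes are the flange's). Camera axes: x right, y down, z forward; pixel columns grow to the right and rows downward; lengths in m; the calibration is good to about 2 mm. A picture is of the moment at which its call begins: read the wrist's pose just before it.
A pose or a line that the arm cannot do raises env.IKError and nothing moves.
- env.hand_in(): hands the job in; it is judged then, once.
Readings, each from a call of its own:
- env.current_time(): time.
- env.current_joints(): joint angles.
- env.current_joint_vel(): joint speeds.
- env.current_joint_torque(): joint torques, N m.
- env.current_ee_pos(): TCP position.
- env.current_tcp_rot(): TCP orientation.
- env.current_wrist_force(): force on the tool from outside, world axes, zero at the start.
- env.current_moment(): the same for the moment, N m.
- env.current_opening(): finger opening in m.
- env.current_finger_force(): force on a finger pad.
Only numpy, scipy, OpenCV 4.12 (cv2) and the standard library are available. Lean on these libraries where they do the work, as an engineer would, in place of code of your own. Each camera call takes 0.05 s, during which the arm holds its last target. There are 200 camera calls.

## Task

The four can capacitors on the forming rack are done: move them one at a time into the empty carrying tray in the same order, so the log still matches - start with the one beside the rack's blue power block, which goes into the bay beside the tray's handle, then work along the row, each next one into the next bay, to the last. Keep them upright, stand each one on the floor of its bay rather than dropping it, and let go. Leave the other things on the bench as they lie.

Things in the scene. Friction and masses are not known exactly. Their poses are not given: they have to be found in the camera images.
- cap_squat_mid (a point): can capacitor (black sleeve, the widest of the four), a loose upright cylinder 45 mm in diameter and 70 mm tall, its two screw terminals on top adding 6 mm; this point is on its axis, half-way up (35 mm above its underside). Its z axis points up. It starts standing in any one of the four bays of the forming rack
- cap_tall_mid (a point): can capacitor (black sleeve, slim, the tallest), a loose upright cylinder 35 mm in diameter and 95 mm tall, its two screw terminals on top adding 6 mm; this point is on its axis, half-way up (47.5 mm above its underside). Its z axis points up. It starts standing in any one of the four bays of the forming rack
- cap_medium_mid (a point): can capacitor (dark grey sleeve, middling in width and height), a loose upright cylinder 40 mm in diameter and 82 mm tall, its two screw terminals on top adding 6 mm; this point is on its axis, half-way up (41 mm above its underside). Its z axis points up. It starts standing in any one of the four bays of the forming rack
- cap_short_mid (a point): can capacitor (bare aluminium can, the shortest), a loose upright cylinder 35 mm in diameter and 65 mm tall, its two screw terminals on top adding 6 mm; this point is on its axis, half-way up (32.5 mm above its underside). Its z axis points up. It starts standing in any one of the four bays of the forming rack
- forming_rack: fixed grey rack, blue power block at one end. Row of 4 bays, 64 x 64 mm inside; floor 6 mm above the bench; walls 4 mm thick, tops 16 mm above the bench. Origin: middle of the row, on the bench; x along the row, z up. Bay centres y = 0, x = -102 (first, beside the block), -34, 34, 102 mm. Block: x -215 to -145, y -42 to 70 mm, 68 mm high. Parts 14 mm high beside the bays at y 40 to 65 mm
- tray: fixed aluminium carrying tray, upright handle at one end. Row of 4 bays, 64 x 64 mm inside; floor 6 mm above the bench; walls 4 mm thick, tops 16 mm above the bench; empty. Origin: middle of the row, on the bench; x along the row to the handle, z up. Bay centres y = 0, x = 102 (first, beside the handle), 34, -34, -102 mm. Handle at x = 172 mm, 48 mm high. May lie left or right of the rack
- screwdriver: loose screwdriver, 170 mm long, lying along its x axis between rack and tray: not to be disturbed; origin under its middle
- film_cap: loose yellow box film capacitor 32 x 16 x 26 mm, between rack and tray: not to be disturbed; origin at the centre of its underside
- multimeter: loose yellow hand multimeter 165 x 82 x 36 mm lying face up at the right side: not to be disturbed; origin at the centre of its underside
Mind the look-alikes: they are no part of the job. What is shaped like the part that bears cap_medium_mid but yellow is not meant.

How it is judged:
By the outcome, as a careful person would: the job done as asked, in the order asked, and still so for the second after the job is handed in, with the robot touching nothing.
It also fails if it takes over 112 s, if anything falls off the work surface, if the arm or the gripper's body presses on something with over 40 N, if the wrist force passes 120 N, or if a joint passes its speed limit or range.

## Working session

There is one attempt and no reset: what is moved stays moved. The work goes in short steps, each a Python script; the robot and the scene stay as the last script left them, time stands still between calls to the robot, and variables do not carry over. Pictures are saved under pics/ and viewed, at most 14 in all, crops included, and the job is handed in when it is done.

```bash
mkdir -p pics
python3 - <<'E'
from plant import env,ik,optics
import cv2,numpy as np
for n in("top","scene"):
    d=optics.get_image(n); cv2.imwrite(f"pics/{n}0.png",d["frame"][:,:,::-1]); np.savez(f"{n}0.npz",**{k:d[k] for k in("frame","z_map","intrinsics","R","t")})
    print(n,d["intrinsics"].round(1).tolist(),d["R"].round(3).tolist(),d["t"].round(3), (d["z_map"]>0).mean())
print(env.current_time(),env.hold_point_z,env.current_tcp_rot().round(2).tolist())
E
```

```text
top [[443.9, 0.0, 321.0], [0.0, 443.9, 199.0], [0.0, 0.0, 1.0]] [[-0.012, -1.0, 0.015], [-0.987, 0.009, -0.16], [0.159, -0.017, -0.987]] [-0.124  0.533  1.312] 0.99584375
scene [[370.3, 0.0, 319.9], [0.0, 370.3, 204.4], [0.0, 0.0, 1.0]] [[-0.376, 0.927, -0.016], [0.56, 0.213, -0.801], [-0.739, -0.31, -0.598]] [ 0.298 -0.221  1.313] 0.99598046875
0.1 -0.0187 [[0.9, 0.45, -0.0], [0.45, -0.9, 0.0], [-0.0, -0.0, -1.0]]
```

View pics/top0.png

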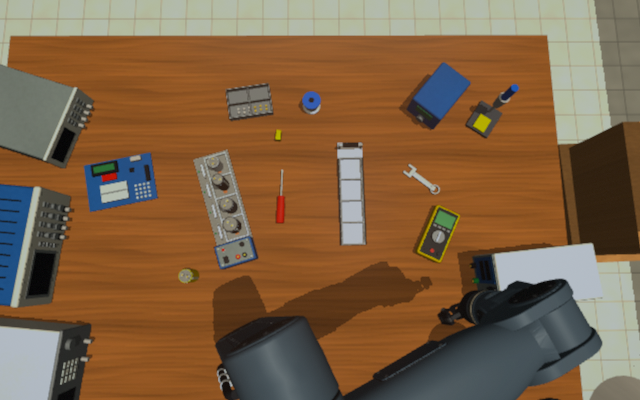

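View pics/scene0.png

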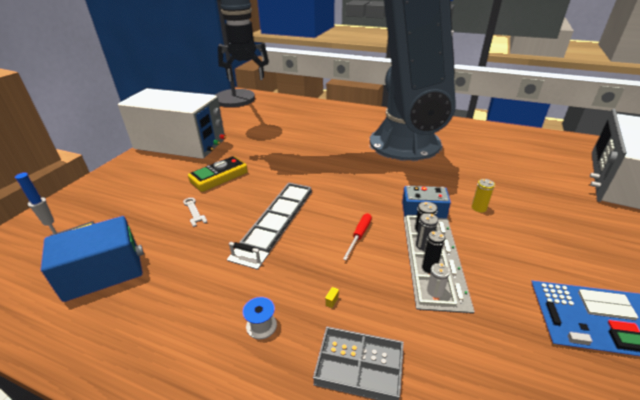

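The rack has its block at top-image (236,252), near the robot, with caps at about (231,224), (228,205), (221,182) and (213,163). The tray is at (351,195) with its handle at the far end (349,147). The lone yellow can at (187,275) is the look-alike and isn't part of the job; the four candidates are the black, grey and aluminium cans standing in the rack. I'll measure them and confirm with a crop.

```bash
cat > m.py <<'E'
import cv2,numpy as np
def load(n): return dict(np.load(f"{n}0.npz"))
def pts(d):
    K=d["intrinsics"];v,u=np.mgrid[:400,:640];z=d["z_map"]
    c=np.stack([(u-K[0,2])/K[0,0]*z,(v-K[1,2])/K[1,1]*z,z],-1)
    return (c-d["t"])@d["R"]
E
python3 - <<'E'
from m import *
d=load("top");P=pts(d);f=d["frame"].astype(int)
print("table z",np.median(P[300:330,100:200,2]), np.median(P[200:260,260:272,2]))
s=load("scene")
a=cv2.resize(d["frame"][135:285,170:380],None,fx=3.5,fy=3.5,interpolation=cv2.INTER_CUBIC)
cv2.imwrite("pics/cropt.png",a[:,:,::-1])
a=cv2.resize(s["frame"][170:320,380:500],None,fx=4,fy=4,interpolation=cv2.INTER_CUBIC)
cv2.imwrite("pics/crops.png",a[:,:,::-1])
v,u=np.mgrid[:400,:640]
# rack and tray bodies: height between 5 and 35mm, region windows
def rect(mask,name):
    n,l,st,c=cv2.connectedComponentsWithStats(mask.astype(np.uint8))
    i=1+np.argmax(st[1:,4]);q=P[l==i][:,:2]
    r=cv2.minAreaRect((q*1000).astype(np.float32));print(name,r,cv2.boxPoints(r).round(0).tolist(),len(q))
Z=P[...,2]
for nm,(u0,u1,v0,v1),lo,hi in(("tray",(325,380,135,255),.004,.1),("rack",(185,265,140,275),.004,.2),("block",(205,265,230,275),.055,.08)):
    w=(u>u0)&(u<u1)&(v>v0)&(v<v1);rect(w&(Z>lo)&(Z<hi),nm)
for nm,w0 in(("top",d),("scene",s)):
    Q=pts(w0);w=(Q[...,2]>.045)&(Q[...,2]<.12)&(Q[...,0]>.3)&(Q[...,0]<.75)&(abs(Q[...,1]-.22)<.16)
    n,l,st,c=cv2.connectedComponentsWithStats(w.astype(np.uint8))
    for i in range(1,n):
        if st[i,4]>20:
            q=Q[l==i];z=np.percentile(q[:,2],85);print(nm,c[i].round(),st[i,4],q[:,:2].min(0).round(3),q[:,:2].max(0).round(3),"z",np.percentile(q[:,2],[50,85,97]).round(3))
E
```

```text
table z -3.186039345698738e-05 1.447133442152091e-05
tray ((559.7122802734375, -222.2244873046875), (333.37188720703125, 92.90396118164062), 1.7827742099761963) [[392.0, -181.0], [395.0, -274.0], [728.0, -263.0], [725.0, -171.0]] 2270
rack ((512.2031860351562, 174.56509399414062), (372.7798767089844, 132.1000213623047), 15.790619850158691) [[315.0, 187.0], [351.0, 60.0], [710.0, 162.0], [674.0, 289.0]] 3800
block ((372.00213623046875, 128.44146728515625), (70.01454162597656, 111.9218978881836), 15.997221946716309) [[323.0, 173.0], [354.0, 65.0], [421.0, 84.0], [390.0, 192.0]] 842
top [213. 163.] 128 [0.626 0.18 ] [0.661 0.215] z [0.072 0.075 0.078]
top [219. 181.] 162 [0.566 0.158] [0.6   0.192] z [0.1   0.104 0.108]
top [227. 205.] 181 [0.494 0.132] [0.534 0.171] z [0.088 0.092 0.095]
top [230. 225.] 211 [0.432 0.119] [0.477 0.164] z [0.076 0.08  0.082]
top [234. 253.] 910 [0.324 0.067] [0.418 0.19 ] z [0.06  0.063 0.067]
top [186. 274.] 125 [0.3   0.245] [0.325 0.285] z [0.082 0.086 0.089]
scene [484. 189.] 282 [0.3   0.246] [0.333 0.286] z [0.071 0.082 0.085]
scene [428. 216.] 1885 [0.333 0.067] [0.607 0.194] z [0.063 0.088 0.102]
scene [439. 274.] 335 [0.634 0.181] [0.668 0.215] z [0.069 0.072 0.076]
```

View pics/cropt.png

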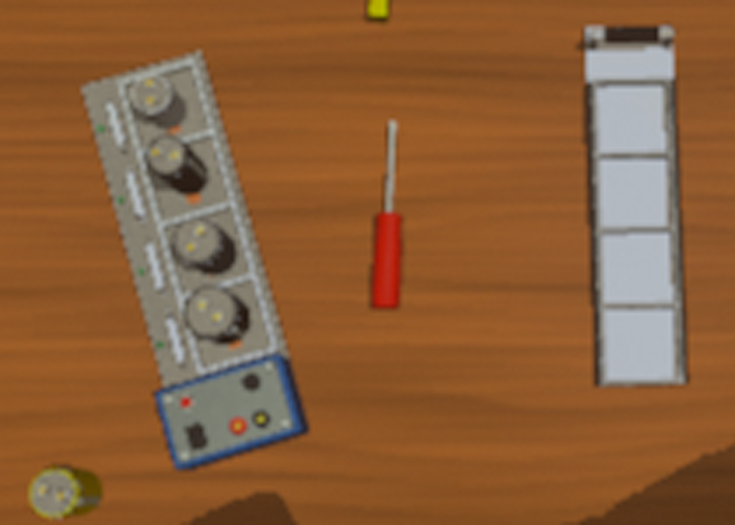

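View pics/crops.png

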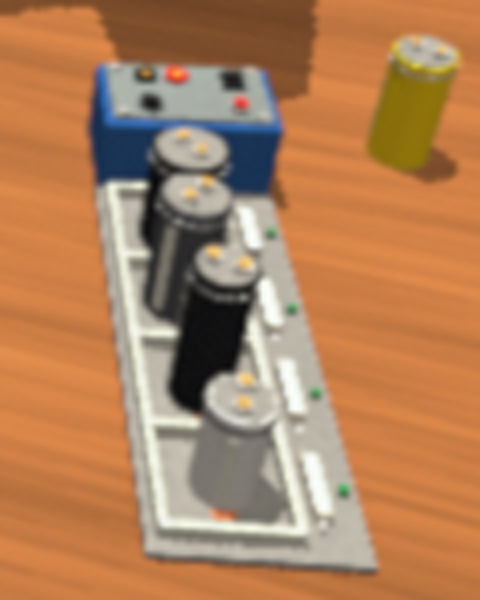

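Confirmed by the crop. From the block outward they stand: squat (crop px ~190,150), medium grey (195,195), tall black (225,265), short aluminium (240,400). The yellow can (425,55) outside the rack is excluded. Next I'll refine the tray and rack positions with the wrist camera.

```bash
cat >> m.py <<'E'
def rot(a): 
    c,s=np.cos(a),np.sin(a); return np.array([[c,s,0],[s,-c,0],[0,0,-1.]])
def wpts(d,p,R):
    K=d["intrinsics"];v,u=np.mgrid[:400,:640];z=d["z_map"]
    c=np.stack([(u-K[0,2])/K[0,0]*z,(v-K[1,2])/K[1,1]*z,z],-1); M=d["mount"]
    return (c@M[:3,:3].T+M[:3,3])@R.T+p
E
python3 - <<'E'
from m import *
from plant import env,ik,optics
for n,p,a in(("wt",[.50,-.22,.42],.03),("wr",[.50,.155,.42],.277)):
    env.move_to(np.array(p),rot(a));env.sleep(.2)
    q,R=env.current_ee_pos(),env.current_tcp_rot()
    d=optics.get_image("wrist");np.savez(n+".npz",q=q,Rt=R,**{k:d[k] for k in("frame","z_map","intrinsics","mount")})
    cv2.imwrite(f"pics/{n}.png",d["frame"][:,:,::-1]);print(q.round(3),d["mount"].round(3).tolist(),d["intrinsics"][0,0])
print(env.current_time(),env.current_joints().round(2))
E
```

```text
[ 0.5   -0.221  0.42 ] [[0.001, -0.955, -0.297, 0.076], [1.0, 0.001, -0.0, -0.001], [0.0, -0.297, 0.955, -0.142], [0.0, 0.0, 0.0, 1.0]] 346.6001485793167
[0.5   0.155 0.42 ] [[0.001, -0.955, -0.297, 0.076], [1.0, 0.001, -0.0, -0.001], [0.001, -0.297, 0.955, -0.142], [0.0, 0.0, 0.0, 1.0]] 346.6001485793167
6.8917 [ 0.3   0.25  0.49  1.81  0.   -3.12]
```

View pics/wt.png

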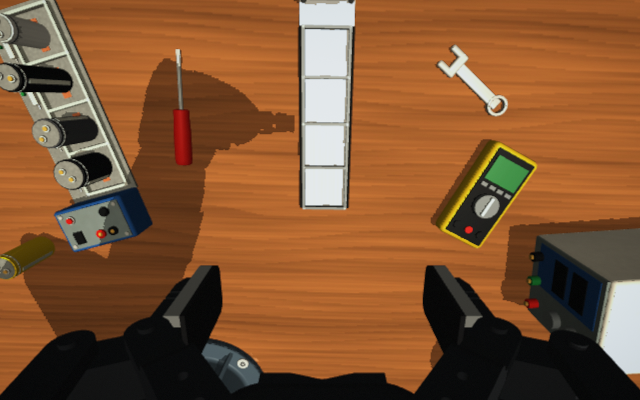

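View pics/wr.png

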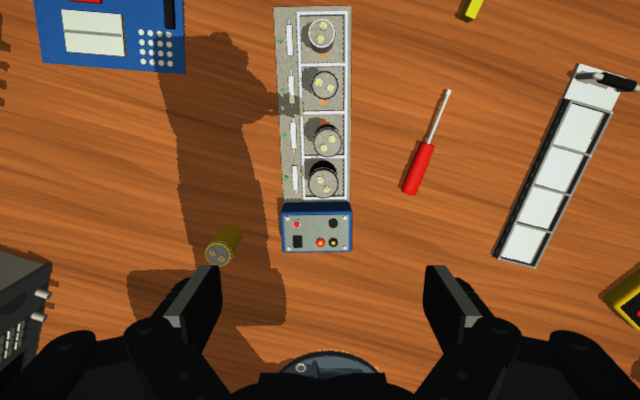

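Wrist views: tray floors are at px (326,51), (325,101), (325,146), (326,187), and the cap tops in the rack at (321,32), (325,84), (326,138), (323,180). Now I'll measure both.

Run:
```python
from m import *
v,u=np.mgrid[:400,:640]
d=dict(np.load("wt.npz"));P=wpts(d,d["q"],d["Rt"]);f=d["frame"].astype(int)
m=((f.min(-1)>190)&(u>295)&(u<360)&(v<212)&(abs(P[...,2]-.006)<.005)).astype(np.uint8)
n,l,st,c=cv2.connectedComponentsWithStats(m,connectivity=4)
C=[]
for i in range(1,n):
    if st[i,4]>300:
        r=cv2.minAreaRect((P[l==i][:,:2]*1000).astype(np.float32));C.append(r[0]);print("bay",c[i].round(),[np.round(x,1) for x in r],np.median(P[l==i][:,2]).round(4))
for n_,win in(("wr",[("short",321,32,.071),("tall",325,84,.101),("medium",326,138,.088),("squat",323,180,.076)]),("wt",[("short",18,28,.071),("tall",8,78,.101),("medium",50,132,.088),("squat",72,172,.076)])):
    d=dict(np.load(n_+".npz"));P=wpts(d,d["q"],d["Rt"])
    for nm,a,b,h in win:
        m=(abs(P[...,2]-h)<.004)&(abs(u-a)<30)&(abs(v-b)<24)
        q=(P[m][:,:2]*1000).astype(np.float32);print(n_,nm,m.sum(),cv2.minEnclosingCircle(q),q.mean(0))
    m=(abs(P[...,2]-.068)<.004)&(f[...,0]>-1)
    if n_=="wr":
        m&=(abs(u-318)<45)&(v>195)&(v<260);print("block",cv2.minAreaRect((P[m][:,:2]*1000).astype(np.float32)))
```

```text
bay [327.  14.] [array([ 689.8, -220.6]), array([30.7, 78. ]), np.float64(0.9)] 0.0052
bay [325.  52.] [array([ 637.2, -220.1]), array([63. , 61.8]), np.float64(1.5)] 0.0053
bay [325. 100.] [array([ 569.2, -221.2]), array([62.1, 61.9]), np.float64(1.6)] 0.0053
bay [324. 145.] [array([ 501.1, -222.8]), array([62.5, 62.3]), np.float64(1.0)] 0.0053
bay [324. 186.] [array([ 432. , -223.8]), array([61. , 60.4]), np.float64(2.2)] 0.0054
wr short 566 ((648.067138671875, 199.22752380371094), 17.386640548706055) [647.68274 199.25739]
wr tall 558 ((587.3202514648438, 177.9490203857422), 17.353050231933594) [587.4312  177.85895]
wr medium 635 ((517.28271484375, 153.69183349609375), 19.81543731689453) [517.7622  153.78755]
wr squat 683 ((458.0445251464844, 143.02818298339844), 22.456403732299805) [458.95892 143.04848]
block ((376.006103515625, 132.16326904296875), (44.999847412109375, 67.7594985961914), 17.539270401000977)
wt short 365 ((647.303466796875, 196.25885009765625), 17.052125930786133) [646.2972  190.13213]
wt tall 549 ((587.0283203125, 176.58364868164062), 17.4892578125) [586.477   173.32504]
wt medium 668 ((517.79833984375, 152.85891723632812), 20.708105087280273) [517.51776 150.99486]
wt squat 736 ((457.3114318847656, 141.49166870117188), 23.479833602905273) [458.5284  140.23384]
```

```bash
cat > job.py <<'E'
from m import *
from plant import env,ik,optics
RA,TA=rot(.277+np.pi),rot(.022+np.pi); HI=.20
CAPS=[("squat",.4578,.1424,.048,.6372,-.2204),("medium",.5175,.1534,.052,.5690,-.2215),
      ("tall",.5872,.1774,.066,.5010,-.2227),("short",.6478,.1982,.048,.4325,-.2238)]
def do(i):
    n,x,y,h,X,Y=CAPS[i]; z=h+env.hold_point_z; t0=env.current_time()
    env.move_to(np.array([x,y,HI]),RA)
    env.movel(np.array([x,y,z]),v=.12)
    env.move_gripper(.02,grasp_force=45); o=env.current_opening(); f=env.current_finger_force()
    print(n,"grip opening",round(o,4),"force",np.round(f,1))
    env.movel(np.array([x,y,HI]),v=.15)
    env.move_to(np.array([X,Y,HI]),TA)
    print(" carried opening",round(env.current_opening(),4),"F",env.current_wrist_force().round(2))
    env.movel(np.array([X,Y,z+.012]),v=.14); env.sleep(.2)
    s=env.movel(np.array([X,Y,z-.004]),v=.02,stop_force=4)
    print(" touched",s,"z-zgrasp mm",((env.current_ee_pos()[2]-z)*1000).round(2),env.current_wrist_force().round(2))
    env.move_gripper(o+.02); env.sleep(.1)
    env.movel(np.array([X,Y,HI]),v=.15)
    print(" t",round(env.current_time(),1),"dt",round(env.current_time()-t0,1))
E
python3 - <<'E'
from job import *
env.move_gripper(.085); do(0)
for nm in("top",):
    cv2.imwrite("pics/after1.png",cv2.resize(optics.get_image("top")["frame"][130:280,160:400],None,fx=3,fy=3)[:,:,::-1])
E
```

```text
squat grip opening 0.0442 force 45.4
 carried opening 0.044 F [ 0.13  0.41 -1.95]
 touched True z-zgrasp mm 0.53 [-0.89  0.41  6.04]
 t 18.4 dt 11.3
```

View pics/after1.png

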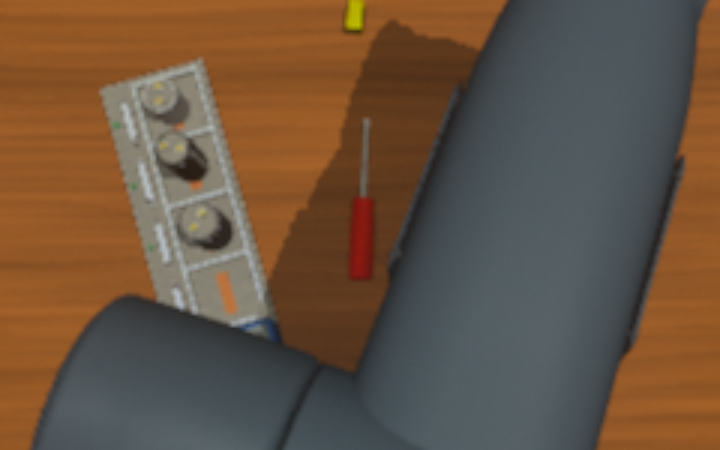

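The squat left rack bay 1 (orange mark visible at ~(228,292)) and met the floor at the expected height; the other three caps haven't moved. The arm hides the tray. Carrying on with the rest.

```bash
python3 - <<'E'
from job import *
do(1)
E
python3 - <<'E'
from job import *
if env.current_opening()>.055: do(2)
cv2.imwrite("pics/after3.png",optics.get_image("scene")["frame"][:,:,::-1])
E
```

```text
medium grip opening 0.0388 force 44.9
 carried opening 0.0386 F [ 0.26 -0.58 -1.61]
 touched True z-zgrasp mm 0.67 [-1.52  0.69  5.73]
 t 28.2 dt 9.7
tall grip opening 0.0339 force 44.4
 carried opening 0.034 F [ 0.21 -0.05 -1.06]
 touched True z-zgrasp mm 0.69 [0.28 0.46 5.69]
 t 37.6 dt 9.5
```

View pics/after3.png

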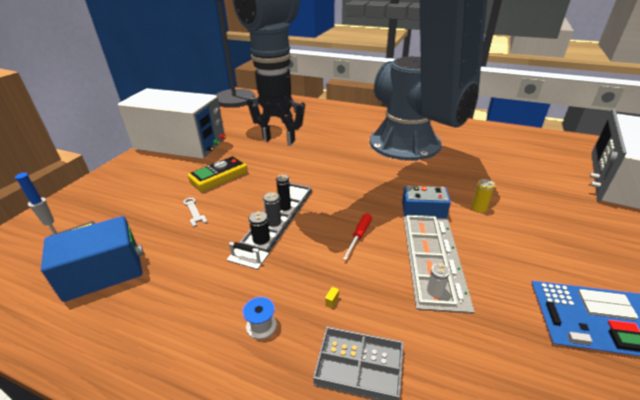

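Three caps stand upright in the tray: squat (259,228) by the handle, medium (272,208), tall (283,190). The short one (439,280) is still in the rack.

Run:
```python
from job import *
do(3)
env.move_to(np.array([.36,-.22,.40]),rot(.022+np.pi) ) if ik(np.array([.36,-.22,.40]),rot(.022+np.pi)) is not None else print("no ik")
env.sleep(.5)
cv2.imwrite("pics/after4.png",optics.get_image("scene")["frame"][:,:,::-1])
s=optics.get_image("scene");s={k:s[k] for k in("z_map","intrinsics","R","t")};Q=pts(s)
X=Q[(Q[...,2]>.055)&(Q[...,2]<.115)&(Q[...,1]<-.15)&(Q[...,1]>-.3)&(Q[...,0]>.39)&(Q[...,0]<.67)]
for n,x,y,h,a,b in CAPS:
    q=X[abs(X[:,0]-a)<.03];print(n,len(q),((q[:,:2].min(0)+q[:,:2].max(0))/2-[a,b]).round(4),np.percentile(q[:,2],[90,99]).round(3))
print(env.current_time())
```

```text
short grip opening 0.0344 force 44.7
 carried opening 0.0338 F [ 0.59  0.   -1.05]
 touched True z-zgrasp mm 0.74 [-0.44  0.72  6.24]
 t 48.0 dt 10.3
squat 300 [0.0022 0.0002] [0.077 0.082]
medium 283 [0.0003 0.0014] [0.089 0.093]
tall 270 [0.0026 0.0002] [0.101 0.106]
short 113 [0.0036 0.0011] [0.073 0.076]
49.45
```

View pics/after4.png

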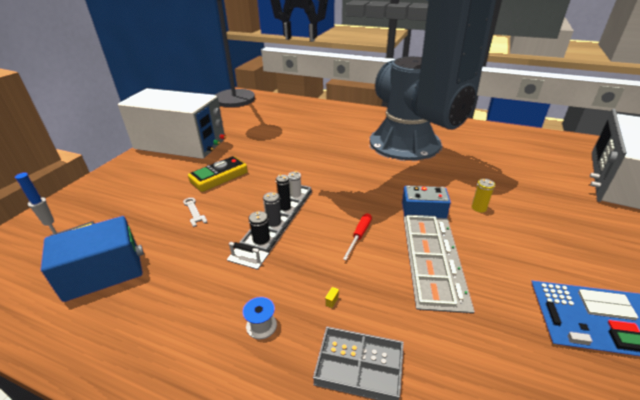

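All four stand upright in the tray in order at (259,228), (272,208), (284,190) and (294,184). The rack is empty, the other things haven't moved, and the arm is clear.

```bash
python3 -c "
from plant import env
print(env.hand_in())"
```

```text
the job is handed in; nothing more can be done
None
```

The job is handed in: squat, medium, tall and short stand upright in tray bays 1 to 4 counting from the handle, each set on its bay floor and let go, in about 49 s of the 112 s allowed, with nothing else on the bench moved.

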